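# Set up the recipe stand: raise the screen, extend the side leg and lock it

## Robot

A 6-joint arm with a two-finger parallel gripper is mounted at the origin on the work surface. World frame = base frame: x ahead of the robot, y to its left, z up, the work surface at z = 0. Lengths are in m, angles in rad, forces in N, time in s.
With the tool pointing down it reaches from about 0.2 to 0.875 m from the base axis. Payload 3.4 kg.
Tool frame: the origin (TCP) lies on the front face of the gripper's body, between the roots of the fingers; the fingertips stand 97 mm ahead of it and the grasp point (between the pads) lies 78 mm ahead of it; z points along the fingers, y is the line along which they close (so a half turn about z gives the same grasp; the last joint's range is limited). The gripper opens to 94 mm and grips with 3 to 60 N. Pads are 16 mm wide; open, the fingers measure 119 mm over their backs; the gripper's body (75 mm by 177 mm) begins 78 mm behind the grasp point.
Start: joints at [-1.419, 0.276, 1.505, -0, 1.361, -0.121], TCP at [0.155, -0.554, 0.303] pointing down, gripper open.
Joint ranges: [-2.89, 2.89], [-0.75, 2.08], [0.22, 2.7], [-1.18, 4.32], [0.11, 2.71], [-2.7, 2.7]. Speed limits (rad/s): [2.57, 2.57, 3.14, 3.14, 3.14, 3.14].

## Interface

Orientations are given as a rotation vector (axis times angle).
In Python, from plant import sensors, optics, r gives the robot as it stands.
- The arm moves only by the shell command python3 -m creep [OPENING] [FORCE], which reads ROWS from standard input. ROWS is a JSON object with one list for each field, all of the same length, 1 to 5, a row being the entries at one place: x, y, z (the shift in m), drx, dry, drz (a rotation vector in rad); each row shifts and turns the commanded pose from where the row before left it, along the tool's axes as they then stand; what a row does not reach is not made up. A row lasts 1/8 s, in which the tool goes at most 0.0625 m and 0.188 rad, less where a joint would pass 70% of its speed; a pose out of reach is approached as far as the arm can. OPENING is the finger opening in m, set as the command begins (- or left out keeps the last). The fingers move at their own pace and stop on an object; FORCE is the grip in N (left out, the last holds). Time passes only in rows, so rows that do not move let the fingers close. It prints the time, the measured TCP pose, the force, the opening and the grip force at its end. Input that does not fit is refused with a message, and nothing moves.
- sensors.sense(): the state, without advancing time (a new reading comes with each control period).
- optics.capture(name): name is "scene" or "top"; returns a dict with "img" (384x512x3 uint8, blue, green, red), "depth" (384x512 float32, m along the optical axis (not along the pixel's ray), 0 where there is no reading), "fx", "fy", "cx", "cy" (pixels), "cam_to_world" (4x4, takes a point from camera to world coordinates). Camera axes: x right, y up, looking along -z (the intrinsics and any distortion apply to the point x, -y, -z); pixel columns grow to the right and rows downward; lengths in m; the calibration is good to about 2 mm. A picture is of the moment at which its call begins.
- r.hand_in(): hands the job in; it is judged then, once.
The state is a dict: "clock": time; "q": joint angles; "qvel": joint speeds; "effort": joint torques, N m; "tcp_pos": TCP position; "orientation": TCP orientation; "force": force on the tool from outside, world axes, zero at the start; "ft_torque": the same for the moment, N m; "finger_gap": finger opening in m; "finger_force": force on a finger pad.
Only numpy, scipy, OpenCV 4.12 (cv2) and the standard library are available. Lean on these libraries where they do the work, as an engineer would, in place of code of your own. Each camera call takes 0.05 s, during which the arm holds its last target. There are 200 camera calls.

## Task

Set up the recipe stand: first raise its black screen by the silver bar to about 45 degrees from flat. Then, with the red cam lever still open, pull the spring-loaded side leg out by its blue plate until the orange pointer lines up with the green clip, pause there, and while holding it on the mark push the red lever fully closed against the blue grip block. Do not close the lever anywhere but at the mark, do not move the things standing around, and finish still holding the leg at the mark (do not let go).

Things in the scene. Friction and masses are not known exactly. Their poses are not given: they have to be found in the camera images.
- stand: recipe stand fixed to the counter: grey base, 22 mm tall, from x = -110 to +80 and y = -130 to +130 mm of its origin on the counter. z up, +x roughly away from the robot; the side leg comes out beyond its -y side. x and y in the other entries mean this frame's axes, 'up' is height above the counter. A white scale strip lies along y at x = -98 mm
- screen (a joint): stiff hinge of the black screen (200 mm along y, 120 mm long, 10 mm thick), in rad: 0 is flat, it grows as the far (+x) edge rises, 0.785 is 45 degrees; limit 1.5. The axis runs along the stand's y. The hinge stays where it is left; about 5 N upwards at the bar raises it
- screen_bar (a point): middle of the silver round bar, 12 mm thick, 150 mm along y, 48 mm beyond the screen's far edge and open between except for end arms at y = +-75 mm. 168 mm from the hinge axis, 36 mm above the counter when flat. Pinch it from above across x; it turns between the fingers, so the tool can stay upright on the arc
- screen_hinge (a point): middle of the screen's hinge axis, 36 mm above the counter, 50 mm to -x of the stand's origin
- leg: sliding side leg: silver tube along the stand's y with a black head (80 by 64 mm, top 40 mm up) at its outer (-y) end. Origin on the counter under the head's middle. Slides only along y: fully in, the origin is at stand x = -75, y = -200 mm; it comes out to -y, up to 140 mm. A spring always pulls it in with 5 to 7 N, lever closed or not: hook and hold it
- leg_plate (a point): centre of the inner (+y) face of the blue upright pull plate: 108 mm along x (-62 to +46 mm from here), 8 thick, 38 to 84 mm up, at the head's outer end. Fingers standing on its +y side, astride the block and lever, push this face with their sides when moved to -y and so pull the leg out
- leg_grip (a point): the point to grip, 69 mm up: midway between the blue block's +x face (15 mm to +x) and the closed lever's outer face (15 mm to -x), 30 mm wide together. The block is 20 mm (x) by 38 mm (y, -19 to +19 mm from here), 40 to 98 mm up; the pull plate's inner face is 22 mm to -y
- leg_pointer (a point): tip of the orange pointer on the leg, near the scale strip, 42 mm above the counter; it moves with the leg and is 300 mm to +y of the leg's origin
- clip: green index clip on the white scale, 22 mm along x, 6 mm along y, 10 mm tall, fixed; its axes are parallel to the stand's. Origin under its middle. The leg is at its mark when the pointer has the same stand y as the clip (pointer exactly beside it)
- lever (a joint): red cam lever on the leg's head, in rad: 0 fully open, 0.45 fully closed (upright against the block). Paddle 34 mm along y, 8 thick, 56 tall, hinged along y at its foot (44 mm up, 11 mm to -x of leg_grip). Open, it leans to -x, its top 39 mm to -x of leg_grip: open lever and block are 54 mm wide together. About 3 N to +x at its top closes it; it stays where it is left
- lever_tip (a point): middle of the lever's top edge (moves with the lever)
- oil: green glass oil bottle, 60 mm across, 190 mm tall; a bystander, leave it where it stands; origin under its middle
- vinegar: amber glass vinegar bottle, 56 mm across, 180 mm tall; a bystander, leave it where it stands; origin under its middle
- mug: white mug, 84 mm across, 90 mm tall, handle at its +y; a bystander, leave it where it stands; origin under its middle
- tumbler: clear tumbler, 68 mm across, 100 mm tall; a bystander, leave it where it stands; origin under its middle
- jar: red jar with steel cap, 56 mm across, 85 mm tall; a bystander, leave it where it stands; origin under its middle
- coasters: round block of wooden coasters, 92 mm across, 30 mm tall; a bystander, leave it where it stands; origin under its middle
- mill: dark wooden pepper mill, 54 mm across, 170 mm tall; a bystander, leave it where it stands; origin under its middle

How it is judged:
By the outcome, as a careful person would: the job done as asked, in the order asked, and still so for the second after the job is handed in, while the arm keeps its last pose, push and grip.
It also fails if it takes over 58 s, if anything falls off the work surface, if the arm or the gripper's body presses on something with over 40 N, if the wrist force passes 120 N, or if a joint passes its speed limit or range.

## Working session

There is one attempt and no reset: what is moved stays moved. The work goes in short steps, Python scripts to look and compute and a shell command to move; the robot and the scene stay as the last step left them, time stands still between calls to the robot, and variables do not carry over. Pictures are saved under pics/ and viewed, at most 10 in all, crops included, and the job is handed in when it is done.

```bash
ls; mkdir -p pics; python3 - <<'E'
from plant import sensors, optics, r
import cv2,numpy as np
s=sensors.sense(); print(s)
for n in ("scene","top"):
    c=optics.capture(n); cv2.imwrite(f"pics/{n}0.png",c["img"]); np.savez(f"{n}0.npz",**c)
    print(n,c["fx"],c["fy"],c["cx"],c["cy"],c["cam_to_world"].round(3).tolist(),[k for k in c])
E
```

```text
pics
{'clock': 0.0, 'q': array([-1.41901997e+00,  2.76531419e-01,  1.50615998e+00,  2.33699809e-05,
        1.36071202e+00, -1.20989837e-01]), 'qvel': array([-1.05187624e-05,  1.65870506e-03, -4.52087278e-04, -5.66201698e-04,
       -4.03178691e-04, -1.03756399e-03]), 'effort': array([-2.92362944e-03, -4.04591739e+01, -2.37230176e+01,  7.00886920e-02,
        3.45279090e-02, -1.13995302e-04]), 'tcp_pos': array([ 0.15484535, -0.5533182 ,  0.30183017]), 'orientation': array([-3.11062751e+00, -4.26879288e-01,  7.88636370e-06]), 'force': array([ 0.03683619, -0.53609504, -0.32256101]), 'ft_torque': array([ 0.03974008, -0.04572524, -0.00175519]), 'finger_force': 0.0, 'finger_gap': 0.09391850605591412}
scene 346.77484387628533 346.77484387628533 258.5924169090543 191.5699234211828 [[0.305, -0.745, 0.594, 1.048], [0.952, 0.238, -0.191, -0.1], [0.001, 0.624, 0.782, 0.698], [0.0, 0.0, 0.0, 1.0]] ['img', 'depth', 'fx', 'fy', 'cx', 'cy', 'cam_to_world']
top 498.6850718175811 498.6850718175811 253.93048502823785 184.93261272000345 [[0.013, 0.989, -0.145, 0.454], [-1.0, 0.015, 0.012, 0.08], [0.014, 0.144, 0.989, 1.084], [0.0, 0.0, 0.0, 1.0]] ['img', 'depth', 'fx', 'fy', 'cx', 'cy', 'cam_to_world']
```

View pics/scene0.png

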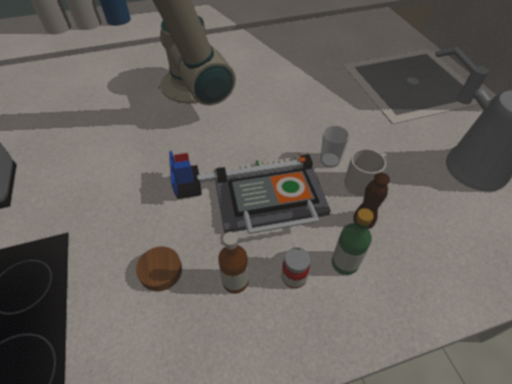

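View pics/top0.png

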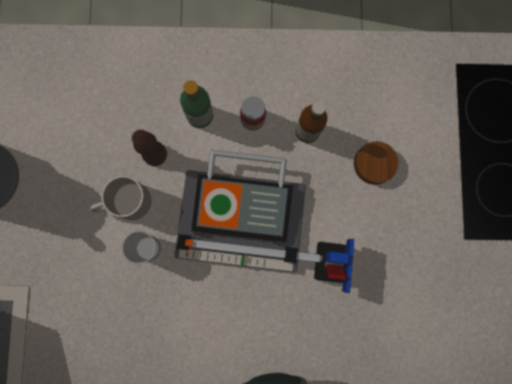

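The scene view shows the stand in the middle (about 270,190), with its blue-plated leg at (185,175). In the top view the bar is at (248,155), the clip at (243,261), the orange pointer at (190,243) and the leg head at (335,263). The bottles stand beyond the bar. I'll zoom in and measure.

```bash
cat > h.py <<'E'
import numpy as np, cv2
def cast(c,px,z):
    px=np.atleast_2d(np.asarray(px,float)); T=c["cam_to_world"]
    d=np.c_[(px[:,0]-c["cx"])/c["fx"],-(px[:,1]-c["cy"])/c["fy"],-np.ones(len(px))]@T[:3,:3].T
    return T[:3,3]+d*((z-T[2,3])/d[:,2])[:,None]
def cloud(c):
    v,u=np.mgrid[:384,:512]; D=c["depth"]; T=c["cam_to_world"]
    P=np.stack([(u-c["cx"])/c["fx"]*D,-(v-c["cy"])/c["fy"]*D,-D],-1)
    return P@T[:3,:3].T+T[:3,3]
def masks(img):
    h=cv2.cvtColor(img,cv2.COLOR_BGR2HSV); i=lambda a,b:cv2.inRange(h,a,b)>0
    return dict(blue=i((105,120,50),(130,255,255)),red=i((0,150,50),(4,255,255))|i((172,150,50),(180,255,255)),
      green=i((50,110,50),(85,255,255)),orange=i((5,170,90),(16,255,255)))
E
python3 - <<'E'
import numpy as np,cv2
from h import *
c=dict(np.load("top0.npz")); s=dict(np.load("scene0.npz"))
a=cv2.resize(c["img"][140:300,170:370],None,fx=4,fy=4,interpolation=cv2.INTER_CUBIC)[:600]
cv2.imwrite("pics/topcrop.png",a)
for n,c in(("top",c),("scene",s)):
    P=cloud(c)
    for k,m in masks(c["img"]).items():
        N,L,st,ce=cv2.connectedComponentsWithStats(m.astype(np.uint8))
        for j in range(1,N):
            if st[j,4]>5:
                p=P[L==j]; print(n,k,st[j].tolist(),ce[j].round(1),np.median(p,0).round(3),"z",np.percentile(p[:,2],[5,95]).round(3))
E
```

```text
top blue [325, 239, 29, 54, 555] [343.1 261.4] [ 0.456 -0.117  0.085] z [0.055 0.101]
top red [242, 115, 22, 9, 47] [252.9 120.7] [0.74  0.071 0.058] z [0.053 0.061]
top red [326, 265, 20, 15, 217] [335.3 271.9] [ 0.428 -0.096  0.085] z [0.058 0.098]
top green [211, 195, 19, 19, 284] [220.2 204.2] [0.563 0.137 0.052] z [0.049 0.056]
top green [241, 256, 3, 9, 13] [242.2 259.6] [0.451 0.09  0.034] z [0.032 0.037]
top orange [199, 181, 43, 47, 754] [220.2 204.1] [0.564 0.137 0.05 ] z [0.044 0.056]
top orange [185, 240, 7, 6, 39] [188.2 242.5] [0.483 0.202 0.047] z [0.044 0.051]
scene blue [116, 0, 10, 13, 48] [121.5   3.8] [-0.512 -0.178  0.081] z [0.054 0.096]
scene blue [126, 15, 3, 5, 6] [127.   16.7] [-0.518 -0.172  0.022] z [0.017 0.03 ]
scene blue [170, 152, 23, 42, 481] [180.  172.3] [ 0.468 -0.109  0.084] z [0.05 0.1 ]
scene red [175, 154, 13, 7, 71] [181.2 157.1] [ 0.428 -0.097  0.091] z [0.084 0.097]
scene red [284, 266, 24, 13, 109] [295.4 274.1] [0.787 0.062 0.059] z [0.054 0.063]
scene green [283, 181, 15, 11, 128] [290.1 186.3] [0.566 0.135 0.053] z [0.05  0.055]
scene orange [300, 157, 5, 5, 20] [302.  158.9] [0.485 0.2   0.048] z [0.046 0.05 ]
scene orange [271, 173, 40, 30, 314] [290.3 188.4] [0.586 0.132 0.053] z [0.046 0.057]
```

View pics/topcrop.png

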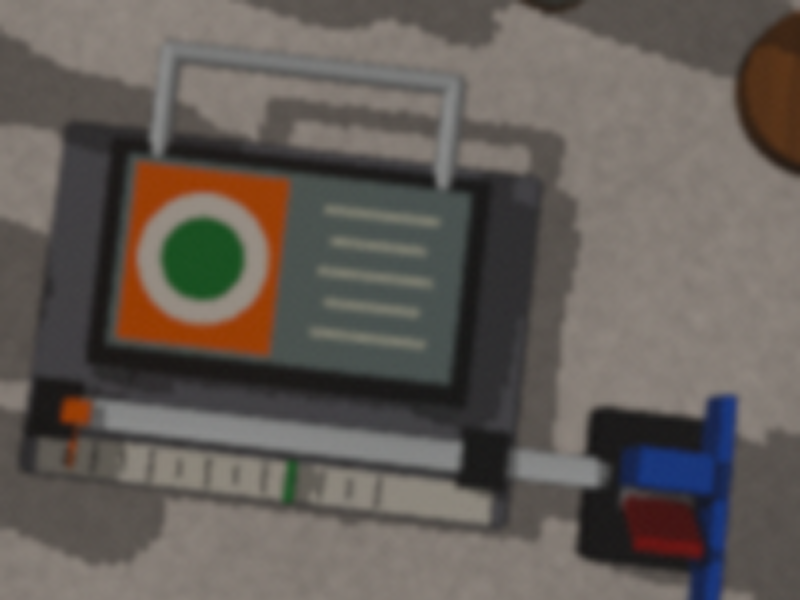

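The crop (4x, offset 170,140) shows the bar from (168,50) to (460,82) and the clip at (290,481). The pointer tip is at about (71,463), the plate's top edge runs from (722,398) to (700,600), and the lever is open at (662,528). Next step is stand frame, leg and bystander positions.

```bash
python3 - <<'E'
import numpy as np,cv2
from h import *
c=dict(np.load("top0.npz")); s=dict(np.load("scene0.npz"))
f=lambda x,y:(170+x/4-.375,140+y/4-.375)
bar=cast(c,[f(168,50),f(460,82)],.036); print("bar ends",bar.round(4).tolist(),"len",np.linalg.norm(bar[0]-bar[1]))
P=cloud(c); 
# bar fit by depth: pts with z .03-.05 beyond base
m=(P[...,2]>.028)&(P[...,2]<.05); sub=np.zeros_like(m); sub[148:166,212:286]=1; q=P[m&sub][:,:2]
d=q[:,0]-np.polyval(np.polyfit(q[:,1],q[:,0],1),q[:,1]); q=q[abs(d)<.008]
k=np.polyfit(q[:,1],q[:,0],1); t=-np.arctan(k[0]); print("yaw bar(depth)",t,len(q))
pl=cast(c,[f(722,398),f(700,600)],.084); print("yaw plate",np.arctan2(*(pl[0]-pl[1])[[1,0]]),"len",np.linalg.norm(pl[0]-pl[1]))
t2=np.arctan2(-(bar[0]-bar[1])[0],(bar[0]-bar[1])[1]);print("yaw bar",t2)
sc=cast(c,[f(35,455),f(492,508)],.024); dd=sc[0]-sc[1]; print("yaw strip",np.arctan2(-dd[0],dd[1]),"len",np.linalg.norm(dd))
t=t2; R=np.array([[np.cos(t),-np.sin(t)],[np.sin(t),np.cos(t)]])
O=bar.mean(0)[:2]-R@[.118,0]; print("O",O)
loc=lambda p:((np.atleast_2d(p)[:,:2]-O)@R*1000).round(1).tolist()
base=cast(c,[f(68,122),f(538,175),f(22,470),f(500,525)],.022); print("base corners (80,130)(80,-130)(-110,130)(-110,-130)",loc(base))
print("clip",loc(cast(c,f(290,481),.033)),"ptr",loc(cast(c,f(71,463),.042)),"strip",loc(sc))
print("plate top ends",loc(pl))
M=masks(c["img"])
for k,z in(("blue",.098),("red",.094)):
    w=M[k]&(P[...,2]>z-.008)&(P[...,2]<z+.008); w[:200]=0
    v,u=np.nonzero(w); L=np.array(loc(cast(c,np.c_[u,v],z))); print(k,len(u),L.min(0),L.max(0),np.median(L,0))
Q=np.concatenate([cloud(c)[:235].reshape(-1,3),cloud(s).reshape(-1,3)])
for n,g,h in(("oil",(.72,.19),.04),("vin",(.72,-.03),.04),("jar",(.73,.07),.04),("coast",(.65,-.17),.015),("mill",(.66,.28),.04)):
    w=Q[(np.hypot(*(Q[:,:2]-g).T)<.09)&(Q[:,2]>h-.01)&(Q[:,2]<h+.03)]
    if len(w): print(n,np.percentile(w,[3,97],0).round(3)[:,:2].tolist(),loc(np.median(w,0)))
E
```

```text
bar ends [[0.6767, 0.1588, 0.036], [0.6618, 0.0023, 0.036]] len 0.15722954622809382Traceback (most recent call last):
  File "<stdin>", line 9, in <module>
    raise TypeError("expected non-empty vector for x")
TypeError: expected non-empty vector for x
```

```bash
cat > m.py <<'E'
import numpy as np,cv2
from h import *
c=dict(np.load("top0.npz")); s=dict(np.load("scene0.npz"))
f=lambda x,y:(170+x/4-.375,140+y/4-.375)
bar=cast(c,[f(168,50),f(460,82)],.036)
P=cloud(c); print("bar z by depth",P[152:162:2,248,2].round(3))
pl=cast(c,[f(722,398),f(700,600)],.084); print("yaw plate",np.arctan2(*(pl[0]-pl[1])[[1,0]]),"len",np.linalg.norm(pl[0]-pl[1]))
t2=np.arctan2(-(bar[0]-bar[1])[0],(bar[0]-bar[1])[1]);print("yaw bar",t2)
sc=cast(c,[f(35,455),f(492,508)],.024); dd=sc[0]-sc[1]; print("yaw strip",np.arctan2(-dd[0],dd[1]),"len",np.linalg.norm(dd))
t=t2; R=np.array([[np.cos(t),-np.sin(t)],[np.sin(t),np.cos(t)]])
O=bar.mean(0)[:2]-R@[.118,0]; print("O",O)
loc=lambda p:((np.atleast_2d(p)[:,:2]-O)@R*1000).round(1).tolist()
base=cast(c,[f(68,122),f(538,175),f(22,470),f(500,525)],.022); print("base corners (80,130)(80,-130)(-110,130)(-110,-130)",loc(base))
print("clip",loc(cast(c,f(290,481),.033)),"ptr",loc(cast(c,f(71,463),.042)),"strip",loc(sc))
print("plate top ends",loc(pl))
M=masks(c["img"])
for k,z in(("blue",.098),("red",.094)):
    w=M[k]&(P[...,2]>z-.008)&(P[...,2]<z+.008); w[:200]=0
    v,u=np.nonzero(w)
    if len(u): L=np.array(loc(cast(c,np.c_[u,v],z))); print(k,len(u),L.min(0),L.max(0),np.median(L,0))
Q=np.concatenate([P[:235].reshape(-1,3),cloud(s).reshape(-1,3)])
for n,g,h in(("oil",(.72,.19),.04),("vin",(.72,-.03),.04),("jar",(.73,.07),.04),("coast",(.65,-.17),.015),("mill",(.66,.28),.04)):
    w=Q[(np.hypot(*(Q[:,:2]-g).T)<.09)&(Q[:,2]>h-.01)&(Q[:,2]<h+.03)]
    if len(w): print(n,np.percentile(w,[3,97],0).round(3)[:,:2].tolist(),loc(np.median(w,0)))
E
python3 m.py
```

```text
bar z by depth [0.001 0.064 0.063 0.061 0.002]
yaw plate -0.12365907690004985 len 0.0999523122868718
yaw bar -0.09511205174710857
yaw strip -0.10103678433372738 len 0.2415835903795828
O [0.55174985 0.09173446]
base corners (80,130)(80,-130)(-110,130)(-110,-130) [[75.5, 128.7], [74.8, -126.3], [-111.3, 129.0], [-112.6, -123.8]]
clip [[-101.7, -11.7]] ptr [[-104.7, 101.6]] strip [[-102.8, 123.0], [-104.2, -118.6]]
plate top ends [[-37.3, -222.2], [-137.2, -219.4]]
blue 202 [ -85.  -217.9] [ -64.9 -179. ] [ -75.1 -198.4]
red 104 [-115.8 -216. ] [-103.8 -182. ] [-110.  -198.2]
oil [[0.642, 0.121], [0.799, 0.268]] [[136.3, 83.2]]
vin [[0.644, -0.076], [0.766, 0.05]] [[177.8, -96.7]]
jar [[0.657, 0.021], [0.791, 0.132]] [[122.5, -12.0]]
coast [[0.622, -0.237], [0.709, -0.154]] [[142.2, -275.0]]
mill [[0.575, 0.266], [0.7, 0.344]] [[41.8, 204.7]]
```

```bash
cat > m2.py <<'E'
import numpy as np,cv2
from h import *
c=dict(np.load("top0.npz")); s=dict(np.load("scene0.npz"))
f=lambda x,y:(170+x/4-.375,140+y/4-.375)
P=cloud(c)
t=-.098; R=np.array([[np.cos(t),-np.sin(t)],[np.sin(t),np.cos(t)]])
base=cast(c,[f(68,122),f(538,175),f(22,470),f(500,525)],.022)[:,:2]
clip=cast(c,f(290,481),.033)[0,:2]
O=(base-np.array([[80,130],[80,-130],[-110,130],[-110,-130]])/1000@R.T).mean(0); print("O",O)
loc=lambda p:((np.atleast_2d(p)[:,:2]-O)@R*1000).round(1)
for z in(.036,.046,.056): 
    b=cast(c,[f(168,50),f(460,82)],z); print("bar at z",z,loc(b).tolist(),np.linalg.norm(b[0]-b[1]).round(4))
A=P[190:222,205:285].reshape(-1,3); l=loc(A); k=np.polyfit(l[:,0],A[:,2]*1000,1); print("screen slope",np.arctan(k[0]),"top z at hinge x",np.polyval(k,-50),"at far edge 70",np.polyval(k,70))
B=P[150:160,225:275].reshape(-1,3);B=B[B[:,2]>.03];print("bar depth z",np.percentile(B[:,2],[10,50,90]),loc(B).mean(0),len(B))
print("clip",loc(clip),"ptr",loc(cast(c,f(71,463),.042)))
for z,(w) in {.098:"blue",.0945:"red"}.items():
    m=masks(c["img"])[w]&(abs(P[...,2]-z)<.008); m[:200]=0; v,u=np.nonzero(m); L=loc(cast(c,np.c_[u,v],z)); print(w,L.min(0),L.max(0))
Q=np.concatenate([P[:235].reshape(-1,3),cloud(s).reshape(-1,3)]); l=loc(Q)
w=(Q[:,2]>.1)&(Q[:,2]<.2)&(l[:,0]>60)&(l[:,0]<350)&(abs(l[:,1])<300)
g=np.zeros((60,60),np.uint8); i=((l[w]-[0,-300])/10).astype(int); g[i[:,1],i[:,0].clip(0,59)]=1
N,_,st,ce=cv2.connectedComponentsWithStats(g)
for j in range(1,N): print("tall: x",st[j,0]*10,(st[j,0]+st[j,2])*10,"y",st[j,1]*10-300,(st[j,1]+st[j,3])*10-300)
E
python3 m2.py
```

```text
O [0.54855964 0.09391752]
bar at z 0.036 [[121.2, 77.1], [121.6, -80.1]] 0.1572
bar at z 0.046 [[119.1, 76.1], [119.6, -79.6]] 0.1557
bar at z 0.056 [[117.1, 75.2], [117.5, -79.0]] 0.1542
screen slope -1.022731211745317 top z at hinge x 161.20390685275052 at far edge 70 -35.37362587057015
bar depth z [0.05761469 0.06066734 0.06344628] [114.2875969   -0.75658915] 258
clip [[-98.3 -13.9]] ptr [[-101.6   99.4]]
blue [ -81. -220.] [ -61.  -181.1]
red [-111.8 -218.1] [-100.2 -184.1]
tall: x 170 240 y -160 -90
tall: x 170 250 y 80 150
tall: x 80 140 y 170 230
```

The depth at the bar shows the screen starts at about 0.11 rad (bar axis near z = 55 mm). The stand origin is (0.549, 0.094) with yaw -0.098, and the pull distance is about 113 mm. I'll turn the tool so its y lies along stand x, then move over the bar.

```bash
cat > st.py <<'E'
import numpy as np,sys
from scipy.spatial.transform import Rotation as Ro
from plant import sensors
t=-.098; O=np.array([.54856,.09392]); R=np.array([[np.cos(t),-np.sin(t)],[np.sin(t),np.cos(t)]])
s=sensors.sense(); M=Ro.from_rotvec(s["orientation"]).as_matrix(); y=M[:,1]
print("t",round(s["clock"],2),"stand xy",((s["tcp_pos"][:2]-O)@R*1000).round(1),"z",round(s["tcp_pos"][2]*1000,1),"yaw err",round(np.arctan2(y[1],y[0])-t,4),"tilt",M[2,:2].round(4),"F(stand)",(s["force"][:2]@R).round(1),round(s["force"][2],1),"gap",round(s["finger_gap"]*1000,1),"ff",round(s["finger_force"],1))
E
echo '{"x": [0,0,0,0,0],"y": [0,0,0,0,0],"z": [0,0,0,0,0],"drx": [0,0,0,0,0],"dry": [0,0,0,0,0],"drz": [-0.171,-0.171,-0.171,-0.171,-0.171]}' | python3 -m creep 0.034 10
echo '{"x": [0,0],"y": [0,0],"z": [0,0],"drx": [0,0],"dry": [0,0],"drz": [-0.171,-0.171]}' | python3 -m creep; python3 st.py
```

```text
clock: 0.72
tcp_pos: [0.1549, -0.5535, 0.3022]
orientation: [-2.65, -1.686, -0.001]
force: [-0.0, -0.7, -0.4]
finger_gap: 0.0478
finger_force: 0.0
clock: 0.98
tcp_pos: [0.1549, -0.5535, 0.3022]
orientation: [-2.324, -2.112, -0.001]
force: [0.5, -0.3, 0.8]
finger_gap: 0.0342
finger_force: 0.0
t 0.97 stand xy [-328.4 -682.8] z 302.2 yaw err 0.0026 tilt [ 0.001  -0.0003] F(stand) [ 0.6 -0.3] 0.8 gap 34.2 ff 0.0
```

```bash
echo '{"x": [0.048,0.048,0.048,0.048,0.048],"y": [0.031,0.031,0.031,0.031,0.031],"z": [0,0,0,0,0],"drx": [0,0,0,0,0],"dry": [0,0,0,0,0],"drz": [0,0,0,0,0]}' | python3 -m creep >/dev/null
echo '{"x": [0.048,0.048,0.048,0.048,0.048],"y": [0.031,0.031,0.031,0.031,0.031],"z": [0,0,0,0,0],"drx": [0,0,0,0,0],"dry": [0,0,0,0,0],"drz": [0,0,0,0,0]}' | python3 -m creep >/dev/null
echo '{"x": [0.048,0.048,0.048,0.048,0],"y": [0.031,0.031,0.031,0.031,0],"z": [0,0,0,0,0],"drx": [0,0,0,0,0],"dry": [0,0,0,0,0],"drz": [0,0,0,0,0]}' | python3 -m creep; python3 st.py
```

```text
clock: 2.85
tcp_pos: [0.6561, 0.0743, 0.301]
orientation: [-2.325, -2.11, -0.0]
force: [-1.0, -0.5, -0.8]
finger_gap: 0.034
finger_force: 0.0
t 2.85 stand xy [108.9  -9. ] z 301.0 yaw err 0.0013 tilt [ 0.001 -0.001] F(stand) [-0.9 -0.6] -0.8 gap 34.0 ff 0.0
```

```bash
echo '{"x": [0.009,0,0,0],"y": [0.008,0,0,0],"z": [0.030,0.040,0.020,0],"drx": [0,0,0,0],"dry": [0,0,0,0],"drz": [0,0,0,0]}' | python3 -m creep; python3 st.py
python3 - <<'E'
from plant import optics
import cv2,numpy as np
a=optics.capture("top")["img"][100:220,170:330]; b=optics.capture("scene")["img"][120:240,180:340]
cv2.imwrite("pics/over.png",cv2.resize(np.hstack([a,b]),None,fx=2.5,fy=2.5,interpolation=cv2.INTER_CUBIC))
E
```

```text
clock: 3.35
tcp_pos: [0.6616, 0.0782, 0.2105]
orientation: [-2.329, -2.104, 0.007]
force: [0.2, -0.2, -0.4]
finger_gap: 0.0342
finger_force: 0.0
t 3.35 stand xy [114.   -4.5] z 210.5 yaw err -0.0037 tilt [-0.0012 -0.0053] F(stand) [ 0.2 -0.2] -0.4 gap 34.2 ff 0.0
```

View pics/over.png

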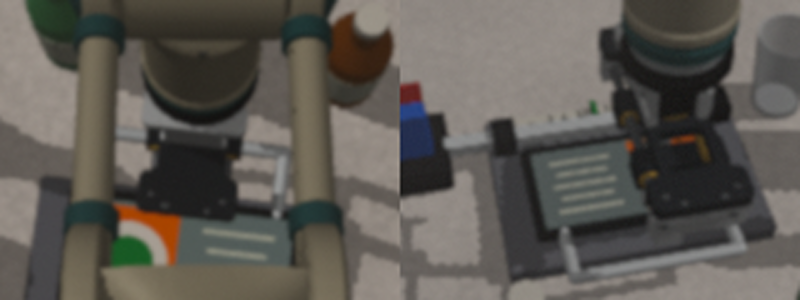

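The tool sits above the bar, which passes on both sides of the gripper's body at left-panel (130,132) and (270,150). The bottles are clear of it, so I'll go down.

```bash
echo '{"x": [0.004,0,0,0],"y": [0.003,0,0,0],"z": [0.030,0.030,0.012,0],"drx": [0,0,0,0],"dry": [0,0,0,0],"drz": [0,0,0,0]}' | python3 -m creep; python3 st.py
echo '{"x": [0,0,0],"y": [0,0,0],"z": [0,0,0],"drx": [0,0,0],"dry": [0,0,0],"drz": [0,0,0]}' | python3 -m creep 0.006 12; python3 st.py
```

```text
clock: 3.95
tcp_pos: [0.6668, 0.0827, 0.141]
orientation: [2.331, 2.106, -0.0]
force: [1.0, 0.1, 0.1]
finger_gap: 0.034
finger_force: 0.0
t 3.95 stand xy [118.8   0.4] z 141.0 yaw err -0.0032 tilt [-0.0001  0.0001] F(stand) [1.  0.2] 0.1 gap 34.0 ff 0.0
clock: 4.32
tcp_pos: [0.6651, 0.0831, 0.141]
orientation: [-2.329, -2.105, 0.004]
force: [-5.0, 0.5, 1.8]
finger_gap: 0.0118
finger_force: 12.0
t 4.33 stand xy [117.    0.6] z 141.0 yaw err -0.003 tilt [-0.0001 -0.0036] F(stand) [-5.1 -0. ] 1.8 gap 11.8 ff 12.0
```

```bash
echo '{"x": [0,0,0,0],"y": [-0.003,-0.0034,-0.0045,-0.0056],"z": [-0.014,-0.0137,-0.0134,-0.0129],"drx": [0,0,0,0],"dry": [0,0,0,0],"drz": [0,0,0,0]}' | python3 -m creep - 20; python3 st.py
echo '{"x": [0,0,0,0],"y": [-0.0066,-0.0077,-0.0086,0],"z": [-0.0125,-0.0118,-0.0111,0],"drx": [0,0,0,0],"dry": [0,0,0,0],"drz": [0,0,0,0]}' | python3 -m creep; python3 st.py
```

```text
clock: 4.82
tcp_pos: [0.6501, 0.0846, 0.1956]
orientation: [2.33, 2.106, 0.001]
force: [0.6, 0.2, -5.6]
finger_gap: 0.0111
finger_force: 20.0
t 4.83 stand xy [102.    0.7] z 195.6 yaw err -0.003 tilt [0.0001 0.0007] F(stand) [0.5 0.2] -5.6 gap 11.1 ff 20.0
clock: 5.32
tcp_pos: [0.6276, 0.0869, 0.2326]
orientation: [2.329, 2.105, 0.004]
force: [0.0, 0.9, 2.8]
finger_gap: 0.0113
finger_force: 20.0
t 5.33 stand xy [79.4  0.8] z 232.6 yaw err -0.0029 tilt [0.0004 0.0035] F(stand) [-0.1  0.9] 2.8 gap 11.3 ff 20.0
```

```bash
echo '{"x": [0,0,0],"y": [-0.005,-0.0055,0],"z": [-0.006,-0.0055,0],"drx": [0,0,0],"dry": [0,0,0],"drz": [0,0,0]}' | python3 -m creep; python3 st.py
python3 - <<'E'
from plant import optics
from h import *
c=optics.capture("top"); cv2.imwrite("pics/r_top.png",c["img"]); s=optics.capture("scene"); np.savez("s1.npz",**s)
cv2.imwrite("pics/raised.png",np.hstack([cv2.resize(c["img"][130:300,160:380],None,fx=1.8,fy=1.8),cv2.resize(s["img"][100:270,150:370],None,fx=1.8,fy=1.8)]))
E
```

```text
clock: 5.7
tcp_pos: [0.6185, 0.0879, 0.2432]
orientation: [2.328, 2.104, 0.006]
force: [3.9, 0.9, 4.2]
finger_gap: 0.0112
finger_force: 20.0
t 5.7 stand xy [70.2  0.9] z 243.2 yaw err -0.003 tilt [0.0005 0.005 ] F(stand) [3.8 1.3] 4.2 gap 11.2 ff 20.0
```

View pics/raised.png

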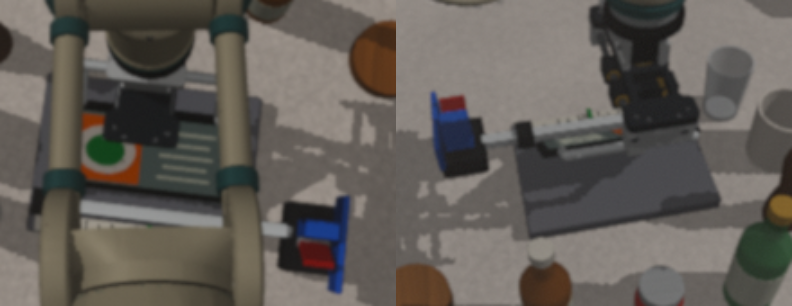

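The robot's position puts the screen at about 0.775 rad. The view agrees: the bar is held high and the lever still leans open. Release and go to the leg.

```bash
echo '{"x": [0,0,0,0,0],"y": [0,0,0,0,0],"z": [0,0,-0.02,-0.04,-0.02],"drx": [0,0,0,0,0],"dry": [0,0,0,0,0],"drz": [0,0,0,0,0]}' | python3 -m creep 0.030; python3 st.py
echo '{"x": [-0.040,-0.040,-0.041,-0.041,-0.040],"y": [-0.031,-0.032,-0.032,-0.031,-0.031],"z": [0,0,0,0,0],"drx": [0,0,0,0,0],"dry": [0,0,0,0,0],"drz": [0,0,0,0,0]}' | python3 -m creep 0.074; echo '{"x": [0],"y": [0],"z": [0],"drx": [0],"dry": [0],"drz": [0]}' | python3 -m creep >/dev/null; python3 st.py
python3 - <<'E'
from plant import optics
from h import *
c=optics.capture("top"); s=optics.capture("scene"); np.savez("s2.npz",**s); np.savez("t2.npz",**c)
cv2.imwrite("pics/overleg.png",np.hstack([cv2.resize(c["img"][130:300,160:380],None,fx=1.8,fy=1.8),cv2.resize(s["img"][100:270,130:350],None,fx=1.8,fy=1.8)]))
E
```

```text
clock: 6.42
tcp_pos: [0.6163, 0.0878, 0.3224]
orientation: [-2.33, -2.106, 0.003]
force: [-0.4, -0.2, 0.1]
finger_gap: 0.0296
finger_force: 0.0
t 6.42 stand xy [68.   0.5] z 322.4 yaw err -0.003 tilt [-0.0006 -0.0019] F(stand) [-0.4 -0.3] 0.1 gap 29.6 ff 0.0
clock: 7.05
tcp_pos: [0.4379, -0.0978, 0.3205]
orientation: [-2.328, -2.105, 0.004]
force: [0.5, -1.0, -0.1]
finger_gap: 0.0731
finger_force: 0.0
t 7.17 stand xy [ -92.  -202.3] z 320.8 yaw err -0.0073 tilt [ 0.     -0.0046] F(stand) [0.9 0.1] 0.2 gap 73.9 ff 0.0
```

View pics/overleg.png

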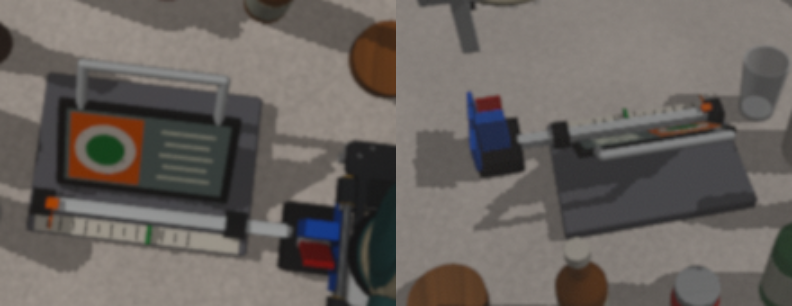

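The screen now stands raised, with its bar at left-panel (150,72). The leg is fully in (pointer at 50,205) and the lever is open. I'll check the bar height by depth while lowering the fingers.

```bash
python3 - <<'E'
from h import *
import st
c=dict(np.load("t2.npz")); P=cloud(c); A=P[160:182,212:282].reshape(-1,3)
l=(A[:,:2]-st.O)@st.R; w=(A[:,2]>.13)&(A[:,2]<.2); print("bar top z",np.percentile(A[w,2],[25,50,75]),"x",np.median(l[w,0]),w.sum())
E
echo '{"x": [0,0,0,0],"y": [0.005,0,0,0],"z": [0.03,0.04,0.02,0],"drx": [0,0,0,0],"dry": [0,0,0,0],"drz": [0,0,0,0]}' | python3 -m creep >/dev/null; python3 st.py
echo '{"x": [0,0,0,0],"y": [0,0,0,0],"z": [0.030,0.030,0.014,0],"drx": [0,0,0,0],"dry": [0,0,0,0],"drz": [0,0,0,0]}' | python3 -m creep>/dev/null; python3 st.py
```

```text
t 7.28 stand xy [ -89.6 -200.8] z 321.1 yaw err -0.0044 tilt [ 0.001  -0.0018] F(stand) [ 0.2 -0.1] -0.3 gap 74.0 ff 0.0
bar top z [0.15649019 0.15809781 0.15935485] x 0.07032874696297012 450
t 7.78 stand xy [ -84.4 -199.5] z 229.7 yaw err -0.0012 tilt [ 0.0017 -0.0049] F(stand) [0.4 0.2] 1.3 gap 73.9 ff 0.0
t 8.28 stand xy [ -83.6 -200.5] z 157.4 yaw err -0.0024 tilt [ 0.0003 -0.0009] F(stand) [-0.2  0.3] 0.3 gap 73.8 ff 0.0
```

```bash
echo '{"x": [0,0,-0.004,-0.003,0],"y": [-0.003,0,0,0,0],"z": [0.006,0.005,0,0,0],"drx": [0,0,0,0,0],"dry": [0,0,0,0,0],"drz": [0,0,0,0,0]}' | python3 -m creep>/dev/null; python3 st.py
```

```text
t 8.9 stand xy [ -86.6 -208.2] z 146.8 yaw err -0.0036 tilt [-0.0003  0.0006] F(stand) [0.2 0.1] -0.8 gap 74.0 ff 0.0
```

```bash
echo '{"x": [-0.003,-0.003,-0.003,0],"y": [0,0,0,0],"z": [0,0,0,0],"drx": [0,0,0,0],"dry": [0,0,0,0],"drz": [0,0,0,0]}' | python3 -m creep>/dev/null; python3 st.py
cat > mk.py <<'E'
import sys
from plant import optics
from h import *
import st
n=sys.argv[1]; c=optics.capture("top"); m=masks(c["img"]); loc=lambda p:((p[:,:2]-st.O)@st.R*1000).round(1)
v,u=np.nonzero(m["green"][245:275,225:265]); print("clip",loc(cast(c,[u.mean()+225,v.mean()+245],.033)),len(u))
o=m["orange"].copy(); o[:225]=0; N,L,S,ce=cv2.connectedComponentsWithStats(o.astype(np.uint8))
for j in range(1,N): print("orange",S[j].tolist(),loc(cast(c,ce[j],.047)))
cv2.imwrite(f"pics/{n}.png",cv2.resize(c["img"][220:290,170:390],None,fx=3.6,fy=3.6,interpolation=cv2.INTER_CUBIC))
E
python3 mk.py mk0; python3 - <<'E'
from h import *
import st
c=dict(np.load("top0.npz")); o=masks(c["img"])["orange"]; o[:225]=0; v,u=np.nonzero(o); print("start orange",(cast(c,[u.mean(),v.mean()],.047)[:,:2]-st.O)@st.R)
E
```

```text
t 9.4 stand xy [ -86.9 -216.2] z 146.6 yaw err -0.0047 tilt [0.0019 0.0002] F(stand) [0.9 4.8] 2.0 gap 74.1 ff 2.5
t 9.4 stand xy [ -86.9 -216.2] z 146.6 yaw err -0.0047 tilt [0.0019 0.0002] F(stand) [0.9 4.8] 2.0 gap 74.1 ff 2.5
clip [[-97.6 -14. ]] 14
orange [198, 225, 39, 7, 180] [[-37.5  39.6]]
orange [186, 239, 7, 8, 42] [[-74.9  99.2]]
orange [188, 250, 1, 3, 3] [[-92.6  98.7]]
t 9.45 stand xy [ -86.9 -216.2] z 146.6 yaw err -0.0045 tilt [0.0017 0.0001] F(stand) [1.2 4.9] 1.7 gap 74.3 ff 2.6
start orange [[-0.05054152  0.05806658]]
```

The fingers touch the plate (about 5 N), the pointer is at y = 99 and the clip at -14. Pull about 105 mm, then check.

```bash
echo '{"x": [-0.016,-0.022,-0.022,-0.022,-0.010],"y": [0,0,0,0,0],"z": [0,0,0,0,0],"drx": [0,0,0,0,0],"dry": [0,0,0,0,0],"drz": [0,0,0,0,0]}' | python3 -m creep>/dev/null; python3 st.py; echo '{"x": [-0.010,0,0],"y": [0,0,0],"z": [0,0,0],"drx": [0,0,0],"dry": [0,0,0],"drz": [0,0,0]}' | python3 -m creep>/dev/null;python3 st.py; python3 mk.py mk1
```

```text
t 10.07 stand xy [ -87.4 -308.3] z 146.6 yaw err -0.0054 tilt [ 0.0029 -0.0005] F(stand) [1.3 7.2] 3.2 gap 73.9 ff 3.7
t 10.45 stand xy [ -87.5 -318. ] z 146.6 yaw err -0.004 tilt [ 0.0018 -0.0006] F(stand) [0.8 5.5] 3.1 gap 73.7 ff 2.6
t 10.45 stand xy [ -87.5 -318. ] z 146.6 yaw err -0.004 tilt [ 0.0018 -0.0006] F(stand) [0.8 5.5] 3.1 gap 73.7 ff 2.6
clip [[-101.1  -14.4]] 4
orange [198, 225, 39, 7, 180] [[-37.5  39.6]]
orange [236, 246, 6, 7, 32] [[-76.2  -3.5]]
```

View pics/mk1.png

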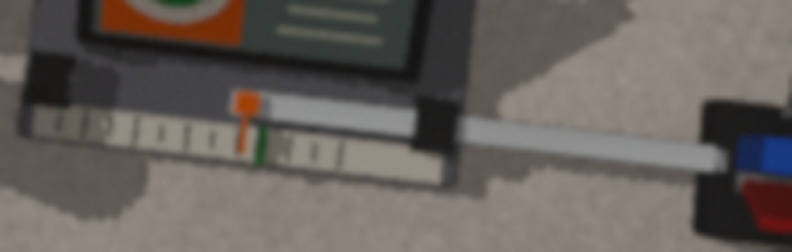

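The pointer tip is at crop (240,150) and the clip at (261,145), so about 11 to 12 mm remain. I'll pull 9 more and measure sub-pixel.

```bash
cat > fine.py <<'E'
from plant import optics
from h import *
import st
loc=lambda p:((p[:,:2]-st.O)@st.R*1000).round(2)
c=optics.capture("top"); f=c["img"].astype(float); b,g,r=f[...,0],f[...,1],f[...,2]
for n,w,z,r0,r1 in(("clip",g-np.maximum(r,b),.033,250,268),("ptr",(r-g)-abs(0),.042,245,266)):
    w=w.copy(); w[w<25]=0; W=w[r0:r1,225:262]
    for i in range(0,len(W)):
        if W[i].sum()>60: u=(W[i]*np.arange(225,262)).sum()/W[i].sum(); print(n,r0+i,round(u,2),int(W[i].sum()),loc(cast(c,[u,r0+i],z))[0])
cv2.imwrite("pics/fine%d.png"%(st.s["clock"]*100),cv2.resize(c["img"][235:275,215:275],None,fx=10,fy=10,interpolation=cv2.INTER_NEAREST))
E
echo '{"x": [-0.005,-0.004,0,0],"y": [0,0,0,0],"z": [0,0,0,0],"drx": [0,0,0,0],"dry": [0,0,0,0],"drz": [0,0,0,0]}' | python3 -m creep>/dev/null;python3 fine.py;ls pics
```

```text
t 11.0 stand xy [ -87.5 -326.7] z 146.6 yaw err -0.0039 tilt [ 0.0022 -0.0007] F(stand) [1.2 5.7] 2.2 gap 74.2 ff 2.8
clip 264 241.52 71 [-106.84  -13.58]
ptr 245 240.99 81 [-68.18  -8.11]
ptr 246 242.4 382 [-69.9  -11.25]
ptr 247 242.49 560 [-71.92 -11.67]
ptr 248 242.47 613 [-73.97 -11.87]
ptr 249 242.41 618 [-76.03 -11.98]
ptr 250 242.41 602 [-78.07 -12.21]
ptr 251 242.46 509 [-80.1  -12.54]
ptr 252 242.41 306 [-82.15 -12.68]
ptr 253 241.97 151 [-84.29 -12.  ]
ptr 254 241.87 129 [-86.34 -12.04]
ptr 255 241.49 86 [-88.47 -11.49]
ptr 256 241.42 76 [-90.52 -11.59]
ptr 257 241.05 105 [-92.63 -11.05]
ptr 258 241.01 108 [-94.67 -11.21]
ptr 259 240.6 81 [-96.8  -10.61]
ptr 260 240.59 80 [-98.83 -10.81]
ptr 261 240.57 76 [-100.86  -11.  ]
fine1100.png
mk0.png
mk1.png
over.png
overleg.png
r_top.png
raised.png
scene0.png
top0.png
topcrop.png
```

```bash
python3 - <<'E'
from h import *
import st
loc=lambda p:((p[:,:2]-st.O)@st.R*1000).round(2)
for n in("top0","t2"):
    c=dict(np.load(n+".npz")); f=c["img"].astype(float); b,g,r=f[...,0],f[...,1],f[...,2]
    for nm,w,z,rr,c0,c1 in(("clip",g-np.maximum(r,b),.033,range(255,267),232,255),("ptr",r-g-10,.042,range(248,260),178,198)):
        w=w.copy(); w[w<12]=0
        for i in rr:
            W=w[i,c0:c1]
            if W.sum()>40: u=(W*np.arange(c0,c1)).sum()/W.sum(); print(n,nm,i,round(u,2),int(W.sum()),loc(cast(c,[u,i],z))[0])
E
```

```text
t 11.05 stand xy [ -87.5 -326.7] z 146.6 yaw err -0.0038 tilt [ 0.0021 -0.0006] F(stand) [1.  5.4] 2.3 gap 74.2 ff 2.8
top0 clip 255 242.79 61 [-88.13 -14.08]
top0 clip 256 242.51 103 [-90.24 -13.75]
top0 clip 257 242.46 105 [-92.31 -13.87]
top0 clip 258 242.19 88 [-94.42 -13.56]
top0 clip 259 242.09 90 [-96.49 -13.58]
top0 clip 260 242.0 92 [-98.56 -13.63]
top0 clip 261 241.95 94 [-100.61  -13.76]
top0 clip 262 241.9 98 [-102.67  -13.89]
top0 clip 263 241.59 111 [-104.78  -13.5 ]
top0 clip 264 241.5 105 [-106.85  -13.53]
top0 clip 265 241.49 45 [-108.89  -13.75]
top0 ptr 250 187.83 71 [-90.61  99.92]
top0 ptr 251 187.77 90 [-92.66  99.79]
top0 ptr 252 187.49 63 [-94.75 100.08]
top0 ptr 253 187.47 47 [-96.79  99.87]
top0 ptr 254 187.41 41 [-98.83  99.71]
t2 clip 255 242.8 64 [-88.13 -14.1 ]
t2 clip 256 242.52 113 [-90.24 -13.77]
t2 clip 257 242.47 114 [-92.3  -13.91]
t2 clip 258 242.18 96 [-94.42 -13.53]
t2 clip 259 242.09 100 [-96.49 -13.58]
t2 clip 260 242.0 105 [-98.56 -13.63]
t2 clip 261 241.96 108 [-100.61  -13.79]
t2 clip 262 241.67 121 [-102.72  -13.42]
t2 clip 263 241.6 122 [-104.78  -13.51]
t2 clip 264 241.53 114 [-106.84  -13.59]
t2 clip 265 241.21 62 [-108.95  -13.18]
t2 ptr 250 187.84 82 [-90.61  99.9 ]
t2 ptr 251 187.78 101 [-92.66  99.75]
t2 ptr 252 187.7 84 [-94.71  99.65]
t2 ptr 253 187.46 54 [-96.79  99.88]
t2 ptr 254 187.43 49 [-98.83  99.68]
t2 ptr 255 187.05 55 [-100.94  100.18]
```

View pics/fine1100.png

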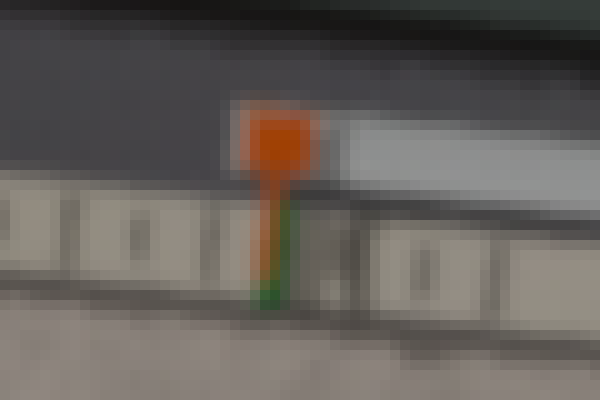

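The zoom shows the pointer just left of the clip's centre, with green still visible on its right. Using the orange block's shift since the start gives a bleed-free estimate.

```bash
cat > blk.py <<'E'
from plant import optics
from h import *
import st
loc=lambda p:((p[:,:2]-st.O)@st.R*1000).round(2)
def blk(c,c0,c1,r0,r1):
    f=c["img"].astype(float); w=f[...,2]-f[...,1]-15; w[w<25]=0; W=w[r0:r1,c0:c1]; v,u=np.mgrid[r0:r1,c0:c1]
    return loc(cast(c,[(u*W).sum()/W.sum(),(v*W).sum()/W.sum()],.047))[0]
a=blk(dict(np.load("t2.npz")),180,200,236,248); b=blk(optics.capture("top"),228,256,242,253)
print("block",a,b,"moved",a-b,"still to go",113.4-(a-b)[1])
E
python3 blk.py
```

```text
t 11.05 stand xy [ -87.5 -326.7] z 146.6 yaw err -0.0038 tilt [ 0.0021 -0.0006] F(stand) [1.  5.4] 2.3 gap 74.2 ff 2.8
block [-75.01 100.07] [-75.92 -11.86] moved [  0.91 111.93] still to go 1.470000000000013
```

```bash
echo '{"x": [-0.0018,0,0,0],"y": [0,0,0,0],"z": [0,0,0,0],"drx": [0,0,0,0],"dry": [0,0,0,0],"drz": [0,0,0,0]}' | python3 -m creep>/dev/null;python3 blk.py; python3 fine.py | grep -v "ptr 24"
```

```text
t 11.6 stand xy [ -87.5 -328.2] z 146.6 yaw err -0.0041 tilt [ 0.0027 -0.0007] F(stand) [0.8 6.9] 2.5 gap 73.7 ff 3.2
block [-75.01 100.07] [-75.96 -13.34] moved [  0.95 113.41] still to go -0.009999999999990905
t 11.65 stand xy [ -87.5 -328.2] z 146.6 yaw err -0.0041 tilt [ 0.0027 -0.0006] F(stand) [1.2 6.1] 3.4 gap 74.3 ff 3.2
clip 264 241.5 64 [-106.85  -13.54]
ptr 250 242.85 591 [-77.97 -13.11]
ptr 251 243.05 495 [-79.96 -13.77]
ptr 252 243.04 342 [-82.   -13.98]
ptr 253 242.55 172 [-84.15 -13.2 ]
ptr 254 242.49 101 [-86.2 -13.3]
ptr 255 242.46 79 [-88.24 -13.48]
ptr 256 242.42 65 [-90.29 -13.63]
ptr 259 241.59 64 [-96.57 -12.64]
ptr 260 241.55 69 [-98.61 -12.79]
ptr 261 241.49 70 [-100.65  -12.89]
```

On the mark within about 0.5 mm. Pause 1.25 s, then close the fingers on lever and block while shifting +12 mm in x.

```bash
echo '{"x": [0,0,0,0,0],"y": [0,0,0,0,0],"z": [0,0,0,0,0],"drx": [0,0,0,0,0],"dry": [0,0,0,0,0],"drz": [0,0,0,0,0]}' | python3 -m creep>/dev/null; echo '{"x": [0,0,0,0,0],"y": [0,0,0,0,0],"z": [0,0,0,0,0],"drx": [0,0,0,0,0],"dry": [0,0,0,0,0],"drz": [0,0,0,0,0]}' | python3 -m creep>/dev/null; python3 blk.py
echo '{"x": [0,0,0,0,0],"y": [0.003,0.003,0.003,0.003,0],"z": [0,0,0,0,0],"drx": [0,0,0,0,0],"dry": [0,0,0,0,0],"drz": [0,0,0,0,0]}' | python3 -m creep 0.024 25 >/dev/null; python3 st.py
echo '{"x": [0,0,0],"y": [0,0,0],"z": [0,0,0],"drx": [0,0,0],"dry": [0,0,0],"drz": [0,0,0]}' | python3 -m creep>/dev/null; python3 blk.py
```

```text
t 12.95 stand xy [ -87.5 -328.2] z 146.6 yaw err -0.004 tilt [ 0.0026 -0.0006] F(stand) [0.8 7.4] 3.6 gap 74.3 ff 3.2
block [-75.01 100.07] [-75.95 -13.34] moved [  0.94 113.41] still to go -0.009999999999990905
t 13.62 stand xy [ -77.  -327.4] z 145.2 yaw err -0.004 tilt [ 0.005  -0.0043] F(stand) [0.5 6.9] -3.4 gap 29.7 ff 27.2
t 14.0 stand xy [ -77.  -327.4] z 145.1 yaw err -0.0037 tilt [ 0.0049 -0.0046] F(stand) [-0.1  6.8] -4.2 gap 29.3 ff 27.0
block [-75.01 100.07] [-75.82 -12.34] moved [  0.81 112.41] still to go 0.9900000000000091
```

Gap of 29.3 mm means the lever is closed on the block. The leg crept back about 0.9 mm, so trim it and look.

```bash
echo '{"x": [-0.001,0,0,0],"y": [0,0,0,0],"z": [0,0,0,0],"drx": [0,0,0,0],"dry": [0,0,0,0],"drz": [0,0,0,0]}' | python3 -m creep>/dev/null; python3 blk.py
python3 - <<'E'
from plant import optics
from h import *
c=optics.capture("top"); s=optics.capture("scene")
cv2.imwrite("pics/end.png",np.hstack([cv2.resize(c["img"][130:300,180:400],None,fx=1.8,fy=1.8),cv2.resize(s["img"][90:260,90:310],None,fx=1.8,fy=1.8)]))
E
```

```text
t 14.55 stand xy [ -77.  -328.4] z 145.2 yaw err -0.0037 tilt [ 0.0049 -0.0046] F(stand) [-0.   6.5] -3.6 gap 29.7 ff 27.0
block [-75.01 100.07] [-75.95 -13.3 ] moved [  0.94 113.37] still to go 0.030000000000015348
```

View pics/end.png

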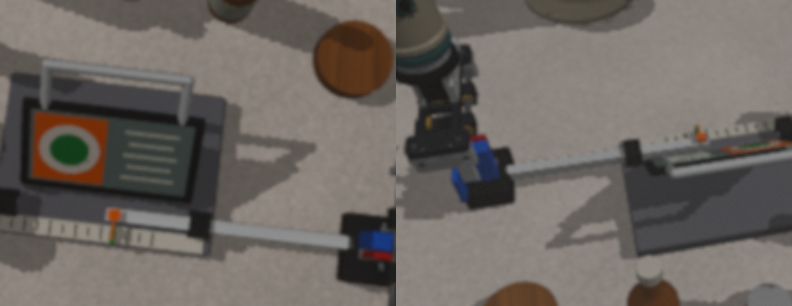

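The screen is still up, and the pointer at left-panel (113,215 to 245) lies on the clip. The lever (right panel 478,145) stands upright against the block. Handing in.

```bash
python3 -c "from plant import r; print(r.hand_in())"
```

```text
the job is handed in; nothing more can be done
None
```

I handed in the job at about 15 s: the screen is at about 44°, the leg is held within about 0.5 mm of the mark, and the lever is closed against the block (the leg slipped in about 1 mm as it closed, and I pulled it back).

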